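# Clip the sharpening stone into its holder

### The job

Clip the sharpening stone that has metal bars at its ends into its holder: set its two end bars over the two pairs of steel spring jaws and press it down until the jaws snap over both bars and the stone lies flat on the pads. Then let go, and leave the plain stone where it lies.

Things in the scene. Friction and masses are not known exactly. Their poses are not given: they have to be found in the camera images.
- barred_stone_mid (a point): Centre of the barred sharpening stone: a loose brown block 90 mm long (own x), 44 wide (y), 30 high (z), with an aluminium bar 40 mm long sticking out of the middle of each end, 170 mm over all, about 0.18 kg, flat on the island top. The bars are 22 mm wide and 20 high, their long edges bevelled by 3 mm of width over 7 mm of height. Both ways round and both faces are alike.
- plain_stone_mid (a point): Centre of the plain sharpening stone, a loose brown block without bars, 110 mm long (x), 44 mm wide (y) and 30 mm high (z), flat on the island top; it does not belong in the holder and is to be left alone.
- holder_seat (a point): Where the barred stone's centre lies when fully home in the holder, 37 mm above the island. Axes: x along the holder (and the stone, either way round), y across, z up. The holder is fixed to the island: a pale wood base 170 x 60 mm, top at 16 mm, with two black pads near the middle, 40 mm wide (y), tops at 22 mm, that carry the stone's underside.
- holder_mouth (a point): Centre of the holder at the height of the jaws' upper edges, 36 mm above holder_seat, same axes. 65 mm to either side of it (x) stands a pair of steel spring jaws that give outward (y), 16 mm wide (x): flared lips end 41 mm apart (y), beads 28 mm lower stand 17 mm apart at rest. Press the stone straight down with 5 to 12 N: its bars spread the jaws, which then spring back over the bars' upper bevels and hold it.
Mind the look-alikes: they are no part of the job. There is more than one size of the part that bears barred_stone_mid; the job needs the larger.

How it is judged (in metres and radians):
At the end, for the whole second after the job is handed in: The barred stone lies at rest and flat on the holder's pads under all four jaws: its centre within 3 mm above (4 mm below) the seat height, within 10 mm along and across the holder, its length within 10 degrees of the holder's (z of barred_stone_mid in the frame of holder_seat between -0.004 and 0.003 m and x of barred_stone_mid in the frame of holder_seat between -0.01 and 0.01 m and y of barred_stone_mid in the frame of holder_seat between -0.01 and 0.01 m and angle between the x axis of barred_stone_mid and the x axis of holder_seat, either way round below 0.18 rad and angle between barred_stone_mid's own y axis and vertical between 1.45 and 1.69 rad and linear speed of barred_stone below 0.02 m/s); the robot touches nothing.
It fails at once if the plain stone is moved by more than 30 mm (distance of plain_stone_mid from where it was at the start of the episode above 0.03 m).
It also fails if it takes over 38 s, if anything falls off the work surface, if the arm or the gripper's body presses on something with over 40 N, if the wrist force passes 120 N, or if a joint passes its speed limit or range.

### The arm

A 6-joint arm with a two-finger parallel gripper is mounted at the origin on a cart in front of the work surface, level with it; the furniture and walls round the work are solid. World frame = base frame: x ahead of the robot, y to its left, z up, the work surface at z = 0. Lengths are in mm, angles in rad, forces in N, time in s.
With the tool pointing down it reaches from about 350 to 775 mm from the base axis. Payload 7.3 kg.
Tool frame: the origin (TCP) lies at the very end of the fingers, on their centre line; the grasp point (between the pads) lies bot.grip_point_offset behind it (bot.grip_point_offset is the distance from the TCP to the grasp point, in mm); z points along the fingers, y is the line along which they close (so a half turn about z gives the same grasp; the last joint's range is limited). The gripper opens to 92 mm and grips with 3 to 60 N. Pads are 19 mm wide; open, the fingers measure 130 mm over their backs; the gripper's body (75 mm by 190 mm) begins 47 mm behind the grasp point.
Start: joints at [-1.363, 0.342, 1.524, -0, 1.275, -0.146], TCP at [181.918, -492.498, 189.541] pointing down, gripper open.
Joint ranges: [-2.53, 2.53], [-0.77, 2.02], [0.04, 2.7], [-1, 4.14], [0.28, 2.66], [-3.11, 3.11]. Speed limits (rad/s): [2.57, 2.57, 3.14, 3.14, 3.14, 3.14].

### API

Orientations are given as [roll, pitch, yaw] about the fixed x, y, z axes, in that order (R = Rz(yaw) Ry(pitch) Rx(roll)).
In Python, from plant import bot gives the robot as it stands. The module is installed in compiled form; this text tells all that it offers.
- The arm moves only by the tool carry_out, never from a script. Its argument "plan" is a list of rows, each an object of numbers: "tx", "ty", "tz": the shift along the world's x, y, z in mm; "rx", "ry", "rz": the turn, a rotation vector about the world's x, y, z in rad. A call has 1 to 12 rows; each row shifts and turns the commanded pose from where the row before left it; what a row does not reach is not made up. A row lasts 1/10 s, in which the tool goes at most 50 mm and 8.59 degrees, less where a joint would pass 70% of its speed; a pose out of reach is approached as far as the arm can. A call with a gripper value outside its range is refused whole. "gripper" is the closure, from 0 (fully open) to 1 (shut), set as the call begins (left out, the last holds). The fingers move at their own pace and stop on an object; the grip force is fixed at half the most. Time passes only in rows, so rows that do not move let the fingers close. It gives the time, the measured TCP pose, the force, the opening and the grip force at its end, in the units of the state.
- bot.get_obs(): the state, without advancing time (a new reading comes with each control period).
- bot.capture(name): name is "scene" or "top"; returns the picture (420x560x3 uint8, red, green, blue); there is no depth.
- bot.camera_model(name): a dict with "camera_matrix" (3x3 intrinsics, pixels), "dist" ([k1, k2, p1, p2, k3] as OpenCV has them; the pictures are not rectified), "R" (3x3) and "t" (3): a world point X has camera coordinates R X + t. Camera axes: x right, y down, z forward; pixel columns grow to the right and rows downward; lengths in mm; the calibration is good to about 2 mm. A picture is of the moment at which its call begins. camera_model takes no time and is no camera call.
- bot.close_job(): hands the job in; it is judged then, once.
The state is a dict: "time": time; "joint_positions": joint angles; "dq": joint speeds; "tau": joint torques, N m; "tool_pos": TCP position; "tcp_rot": TCP orientation; "contact_force": force on the tool from outside, world axes, zero at the start; "moment": the same for the moment, N m; "grip_width": finger opening in mm; "finger_force": force on a finger pad.
Only numpy, scipy, OpenCV 4.12 (cv2) and the standard library are available. Lean on these libraries where they do the work, as an engineer would, in place of code of your own. Each camera call takes 0.05 s, during which the arm holds its last target. There are 200 camera calls.

## Working session

There is one attempt and no reset: what is moved stays moved. The work goes in short steps, Python scripts to look and compute and a tool call to move; the robot and the scene stay as the last step left them, time stands still between calls to the robot, and variables do not carry over. Pictures are saved under pics/ and viewed, at most 10 in all, crops included, and the job is handed in when it is done.

Besides the shell and the picture viewer there is one more tool, called after ">>>" as name([rows], argument=value, ...), one row to a line, values as JSON. carry_out: Moves the arm, as the interface text tells. Its arguments: {"type":"object","properties":{"plan":{"type":"array"},"gripper":{"type":"number"}},"required":["plan"]}

```bash
mkdir -p pics
python3 - <<'E'
from plant import bot
import cv2
for n in("scene","top"):
    cv2.imwrite(f"pics/{n}0.png",bot.capture(n)[:,:,::-1]); m=bot.camera_model(n); print(n,m)
print(bot.get_obs(),bot.grip_point_offset)
E
```

```text
scene {'camera_matrix': array([[470.81938245,   0.        , 281.2615007 ],
       [  0.        , 470.81938245, 217.02484852],
       [  0.        ,   0.        ,   1.        ]]), 'dist': array([-0.01739384,  0.        ,  0.        ,  0.        ,  0.        ]), 'R': array([[-0.89452611, -0.44627403, -0.02573962],
       [-0.20906204,  0.46855696, -0.85833993],
       [ 0.3951153 , -0.7624263 , -0.5124354 ]]), 't': array([486.07195518, 193.00600867, 736.60460977])}
top {'camera_matrix': array([[431.99089036,   0.        , 277.50641278],
       [  0.        , 431.99089036, 212.47230874],
       [  0.        ,   0.        ,   1.        ]]), 'dist': array([-0.08462544,  0.        ,  0.        ,  0.        ,  0.        ]), 'R': array([[ 0.00853003, -0.9996184 ,  0.02627342],
       [-0.99007533, -0.01212863, -0.14001332],
       [ 0.14027855, -0.02481835, -0.98980098]]), 't': array([-28.97919955, 547.69903741, 990.75163466])}
{'time': 0.1, 'joint_positions': array([-1.36300827e+00,  3.42663882e-01,  1.52492142e+00, -8.06650701e-06,
        1.27538488e+00, -1.46004593e-01]), 'dq': array([-0.00119573, -0.00163381, -0.0011909 , -0.00113314, -0.0013541 ,
       -0.00119436]), 'tau': array([ 9.64978717e-04, -4.32006598e+01, -2.44693154e+01,  7.18473201e-02,
        5.25663374e-02, -6.28072894e-05]), 'tool_pos': array([ 181.82106089, -492.07323206,  188.9088912 ]), 'tcp_rot': array([-3.14022866e+00, -1.92779824e-04,  3.53794877e-01]), 'contact_force': array([0.0440213 , 0.32922411, 0.0436935 ]), 'moment': array([0.02580211, 0.0711494 , 0.04817908]), 'finger_force': 0.0, 'grip_width': 91.6715155440617} 18.8
```

View pics/top0.png

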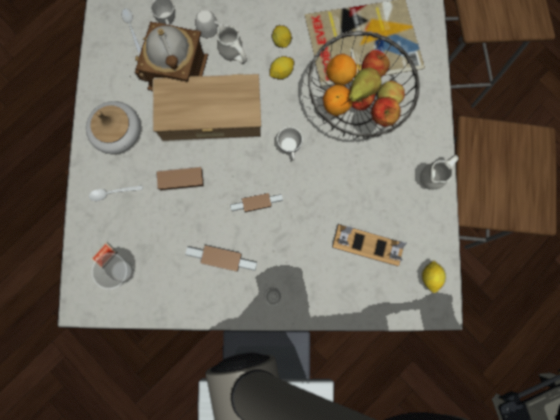

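View pics/scene0.png

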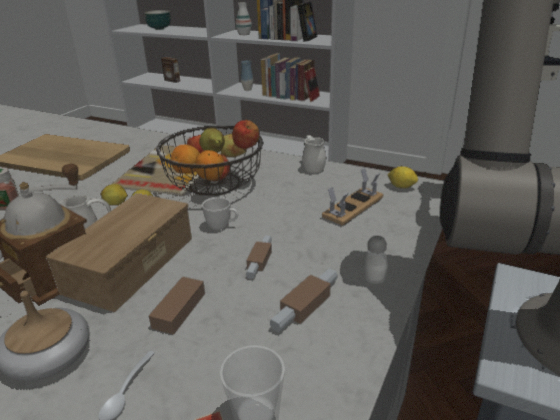

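The top view shows the large barred stone at (221,258), the small one at (257,202), the plain stone at (180,178) and the holder at (369,245). A shaker stands at (273,296) and a lemon at (433,277).

```bash
cat > h.py <<'E'
import numpy as np, cv2
from plant import bot
def ray(n,px,z):
    m=bot.camera_model(n); R,t=np.array(m["R"]),np.array(m["t"])
    p=cv2.undistortPoints(np.float64(px).reshape(-1,1,2),m["camera_matrix"],m["dist"]).reshape(-1,2)
    d=np.c_[p,np.ones(len(p))]@R; C=-R.T@t
    return C+d*((z-C[2])/d[:,2])[:,None]
def proj(n,X):
    m=bot.camera_model(n); return cv2.projectPoints(np.float64(X).reshape(-1,1,3),cv2.Rodrigues(m["R"])[0],m["t"],m["camera_matrix"],m["dist"])[0].reshape(-1,2)
def blob(n,im,roi,lo,hi,z):
    x0,y0,x1,y1=roi; hsv=cv2.cvtColor(im,cv2.COLOR_RGB2HSV)[y0:y1,x0:x1]
    m=cv2.inRange(hsv,lo,hi); cs=cv2.findContours(m,cv2.RETR_EXTERNAL,cv2.CHAIN_APPROX_NONE)[0]
    c=max(cs,key=cv2.contourArea).reshape(-1,2)+[x0,y0]
    P=ray(n,c,z)[:,:2]; r=cv2.minAreaRect(np.float32(P)); return r,cv2.boxPoints(r)
E
python3 - <<'E'
from h import *
im=bot.capture("top")
print("cam",ray("top",[[280,210]],0))
hsv=cv2.cvtColor(im,cv2.COLOR_RGB2HSV)
for p in [(221,258),(195,252),(247,264),(369,245),(345,235),(300,200),(225,250)]: print(p,im[p[1],p[0]],hsv[p[1],p[0]])
for nm,roi,z in [("stone",(180,235,262,280),30),("plain",(150,160,212,195),30),("holder",(325,215,412,272),16)]:
    print(nm,blob("top",im,roi,(0,75,30),(25,255,255),z))
a=cv2.resize(im[235:285,180:264],None,fx=8,fy=8,interpolation=cv2.INTER_CUBIC)[:, :,::-1]
b=cv2.resize(im[215:275,325:413],None,fx=8,fy=8,interpolation=cv2.INTER_CUBIC)[:,:,::-1]
cv2.imwrite("pics/b.png",b);cv2.imwrite("pics/a.png",a)
E
```

```text
cam [[559.74681621 -30.39270481   0.        ]]
(221, 258) [149 122  98] [ 14  87 149]
(195, 252) [194 202 201] [ 86  10 202]
(247, 264) [201 210 209] [ 87  11 210]
(369, 245) [166 134  91] [ 17 115 166]
(345, 235) [164 167 171] [107  10 171]
(300, 200) [169 170 163] [ 34  11 170]
(225, 250) [138 117  98] [ 14  74 138]
stone (((439.47515869140625, 110.19731903076172), (86.67008972167969, 39.712886810302734), 77.80245971679688), array([[410.91104 ,  72.03589 ],
       [449.7274  ,  63.645237],
       [468.03928 , 148.35875 ],
       [429.22293 , 156.7494  ]], dtype=float32))
plain (((630.2233276367188, 215.25376892089844), (43.38932418823242, 108.11943054199219), 6.503444671630859), array([[602.5453 , 266.5084 ],
       [614.79126, 159.08473],
       [657.90137, 163.99915],
       [645.6554 , 271.4228 ]], dtype=float32))
holder (((474.71240234375, -245.0374755859375), (168.3466033935547, 58.0225715637207), 74.5358657836914), array([[ 424.30786, -318.42807],
       [ 480.22986, -333.89893],
       [ 525.11694, -171.64688],
       [ 469.19495, -156.17603]], dtype=float32))
```

View pics/b.png

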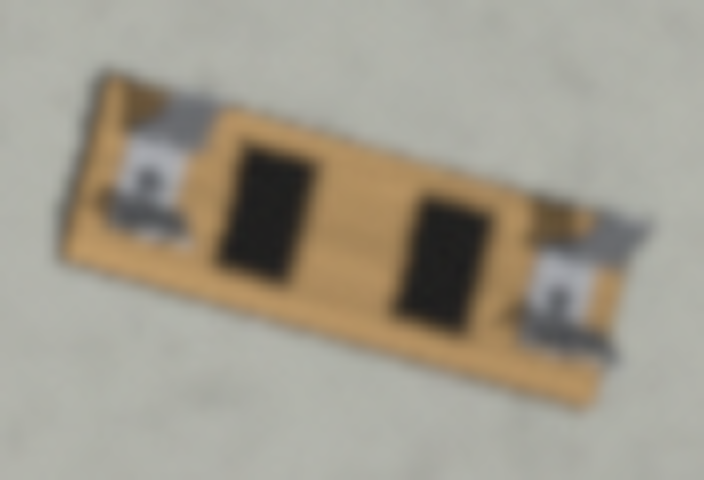

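View pics/a.png

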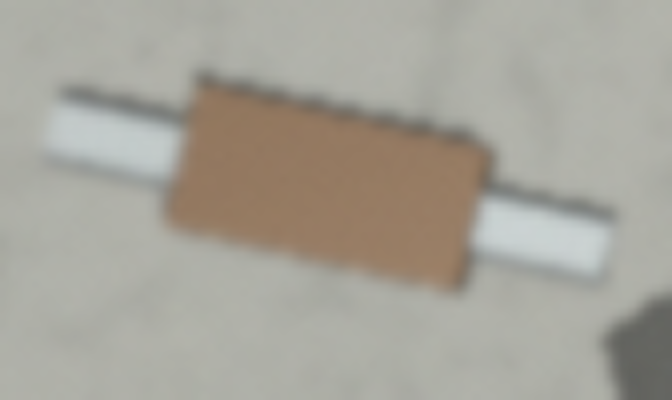

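The holder crop shows its two pads at (266,213) and (445,262), with the jaws outboard of them. The stone crop shows a clean brown block with both bars free. Next I'll tighten the stone estimate and cross-check it in the scene view.

Run:
```python
from h import *
im=bot.capture("top"); sc=bot.capture("scene")
for lo in (45,60):
    print("stone",lo,blob("top",im,(180,235,262,280),(0,lo,60),(25,255,255),30)[0])
hsv=cv2.cvtColor(im,cv2.COLOR_RGB2HSV)
def comps(n,m,roi,z,amin):
    x0,y0,x1,y1=roi;k=np.zeros_like(m);k[y0:y1,x0:x1]=m[y0:y1,x0:x1]
    N,_,st,ce=cv2.connectedComponentsWithStats(k)
    for i in range(1,N):
        if st[i,4]>amin: print(n,st[i,4],ce[i].round(1),ray(n,[ce[i]],z).round(1))
print("pads top");comps("top",cv2.inRange(hsv,(0,0,0),(180,255,50)),(325,215,412,272),22,30)
hs=cv2.cvtColor(sc,cv2.COLOR_RGB2HSV)
print("pads scene");comps("scene",cv2.inRange(hs,(0,0,0),(180,255,45)),(315,165,390,225),22,10)
print("bars top");comps("top",cv2.inRange(hsv,(75,5,185),(130,40,255)),(180,235,262,280),25,30)
# overlay of estimate
def boxpts(c,a,L,W,z):
    u=np.array([np.cos(a),np.sin(a)]);v=np.array([-u[1],u[0]])
    return [[*(np.array(c)+s*L/2*u+w*W/2*v),z] for s,w in((1,1),(1,-1),(-1,-1),(-1,1))]
st=((440,110.2),np.radians(77.8)); ho=((474.7,-245),np.radians(74.5))
o=cv2.resize(sc,None,fx=4,fy=4,interpolation=cv2.INTER_CUBIC)
for (c,a),L,W,z,col in [(st,90,44,30,(0,255,0)),(st,90,44,0,(255,255,0)),(st,170,22,15,(255,0,0)),(ho,170,60,16,(0,255,0)),(ho,130,41,73,(255,0,0))]:
    cv2.polylines(o,[((proj("scene",boxpts(c,a,L,W,z))+.5)*4).astype(int)],True,col,1)
cv2.imwrite("pics/ov.png",o[640:1320,1060:1620][:, :,::-1][:600])
```

```text
stone 45 ((439.40478515625, 110.82591247558594), (89.93949127197266, 43.9344596862793), 78.21965789794922)
stone 60 ((439.4372863769531, 110.35069274902344), (87.9493179321289, 42.117244720458984), 78.17845916748047)
pads top
top 96 [357.8 241.3] [[ 482.3 -218.7   22. ]]
top 97 [379.9 247.5] [[ 467.8 -272.7   22. ]]
pads scene
scene 54 [359.5 196.8] [[ 468.1 -264.6   22. ]]
scene 25 [349.9 206.8] [[ 472.9 -210.5   22. ]]
bars top
top 76 [193.5 252. ] [[452.4 175.7  25. ]]
top 93 [247.4 264.1] [[425.1  46.9  25. ]]
```

View pics/ov.png

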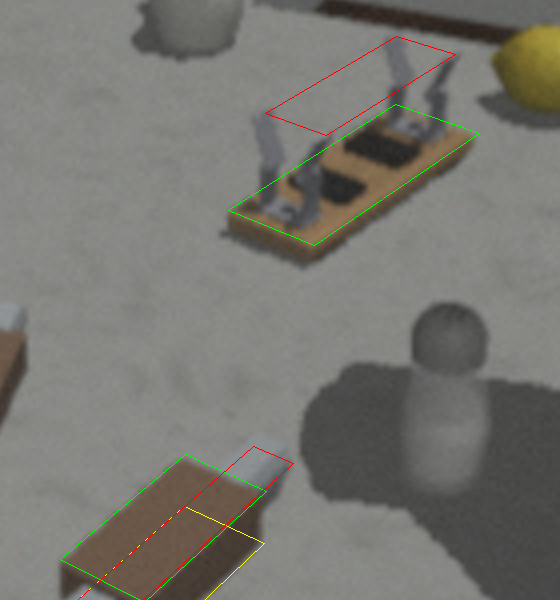

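The estimates agree across both views: stone centre about (439.3, 110.7) at 78.1°, holder about (475, -245.4) at 74.6°. Moving over the stone now.

>>> carry_out([
  {"tx": 38,"ty": 30,"rz": 0.09},
  {"tx": 38,"ty": 30,"rz": 0.09},
  {"tx": 38,"ty": 30,"rz": 0.09},
  {"tx": 38,"ty": 30,"rz": 0.09},
  {"tx": 38,"ty": 30,"rz": 0.09},
  {"tx": 38,"ty": 30,"rz": 0.09},
  {"tx": 5,"ty": 42,"rz": 0.09},
  {"tx": 5,"ty": 42,"rz": 0.09},
  {"tx": 5,"ty": 42,"rz": 0.09},
  {"tx": 5,"ty": 42,"rz": 0.09},
  {"tx": 5,"ty": 42,"rz": 0.09},
  {"tx": 5,"ty": 42},
], gripper=0)

```text
invalid input at $.plan[0]: expected keys tx, ty, tz, rx, ry, rz
```

>>> carry_out([
  {"ty": 42},
  {"ty": 42},
  {"ty": 42},
  {"ty": 42},
  {},
  {},
])

```text
invalid input at $.plan[0]: expected keys tx, ty, tz, rx, ry, rz
```

All six keys are required in every row.

>>> carry_out([
  {"tx": 38,"ty": 30,"tz": 0,"rx": 0,"ry": 0,"rz": 0.09},
  {"tx": 38,"ty": 30,"tz": 0,"rx": 0,"ry": 0,"rz": 0.09},
  {"tx": 38,"ty": 30,"tz": 0,"rx": 0,"ry": 0,"rz": 0.09},
  {"tx": 38,"ty": 30,"tz": 0,"rx": 0,"ry": 0,"rz": 0.09},
  {"tx": 38,"ty": 30,"tz": 0,"rx": 0,"ry": 0,"rz": 0.09},
  {"tx": 38,"ty": 30,"tz": 0,"rx": 0,"ry": 0,"rz": 0.09},
  {"tx": 5,"ty": 42,"tz": 0,"rx": 0,"ry": 0,"rz": 0.09},
  {"tx": 5,"ty": 42,"tz": 0,"rx": 0,"ry": 0,"rz": 0.09},
  {"tx": 5,"ty": 42,"tz": 0,"rx": 0,"ry": 0,"rz": 0.09},
  {"tx": 5,"ty": 42,"tz": 0,"rx": 0,"ry": 0,"rz": 0.09},
  {"tx": 5,"ty": 42,"tz": 0,"rx": 0,"ry": 0,"rz": 0.09},
  {"tx": 5,"ty": 42,"tz": 0,"rx": 0,"ry": 0,"rz": 0.02},
], gripper=0)

```text
time: 1.45
tool_pos: [439.8, -58.8, 189.6]
tcp_rot: [3.141, -0.0, 1.366]
contact_force: [0.9, 0.2, -0.6]
grip_width: 92.0
finger_force: 0.0
```

>>> carry_out([
  {"tx": 0,"ty": 42,"tz": 0,"rx": 0,"ry": 0,"rz": 0},
  {"tx": 0,"ty": 42,"tz": 0,"rx": 0,"ry": 0,"rz": 0},
  {"tx": 0,"ty": 42,"tz": 0,"rx": 0,"ry": 0,"rz": 0},
  {"tx": 0,"ty": 42,"tz": 0,"rx": 0,"ry": 0,"rz": 0},
  {"tx": 0,"ty": 0,"tz": 0,"rx": 0,"ry": 0,"rz": 0},
  {"tx": 0,"ty": 0,"tz": 0,"rx": 0,"ry": 0,"rz": 0},
])

```text
time: 2.05
tool_pos: [439.7, 108.0, 189.4]
tcp_rot: [-3.142, 0.001, 1.366]
contact_force: [-1.0, -0.8, 0.9]
grip_width: 92.1
finger_force: 0.0
```

>>> carry_out([
  {"tx": 0,"ty": 2.7,"tz": -40,"rx": 0,"ry": 0,"rz": 0},
  {"tx": 0,"ty": 0,"tz": -40,"rx": 0,"ry": 0,"rz": 0},
  {"tx": 0,"ty": 0,"tz": -40,"rx": 0,"ry": 0,"rz": 0},
  {"tx": 0,"ty": 0,"tz": -30,"rx": 0,"ry": 0,"rz": 0},
  {"tx": 0,"ty": 0,"tz": -20,"rx": 0,"ry": 0,"rz": 0},
  {"tx": 0,"ty": 0,"tz": -13,"rx": 0,"ry": 0,"rz": 0},
  {"tx": 0,"ty": 0,"tz": 0,"rx": 0,"ry": 0,"rz": 0},
  {"tx": 0,"ty": 0,"tz": 0,"rx": 0,"ry": 0,"rz": 0},
])

```text
time: 2.85
tool_pos: [440.3, 109.1, 6.8]
tcp_rot: [3.142, 0.0, 1.362]
contact_force: [0.2, 0.7, 0.6]
grip_width: 91.6
finger_force: 0.0
```

>>> carry_out([
  {"tx": 0,"ty": 0,"tz": 0,"rx": 0,"ry": 0,"rz": 0},
  {"tx": 0,"ty": 0,"tz": 0,"rx": 0,"ry": 0,"rz": 0},
  {"tx": 0,"ty": 0,"tz": 0,"rx": 0,"ry": 0,"rz": 0},
  {"tx": 0,"ty": 0,"tz": 0,"rx": 0,"ry": 0,"rz": 0},
  {"tx": 0,"ty": 0,"tz": 0,"rx": 0,"ry": 0,"rz": 0},
  {"tx": 0,"ty": 0,"tz": 0,"rx": 0,"ry": 0,"rz": 0},
  {"tx": 0,"ty": 0,"tz": 0,"rx": 0,"ry": 0,"rz": 0},
  {"tx": 0,"ty": 0,"tz": 0,"rx": 0,"ry": 0,"rz": 0},
], gripper=1)

```text
time: 3.65
tool_pos: [439.9, 110.2, 6.5]
tcp_rot: [3.142, 0.0, 1.364]
contact_force: [-0.5, -0.1, 0.3]
grip_width: 32.4
finger_force: 0.0
```

The opening reads 32 mm, less than the 44 mm stone, with no force. I'll look before going on.

Run:
```python
from h import *
a=bot.capture("scene"); o=bot.get_obs(); print(o["grip_width"],o["finger_force"],o["tool_pos"])
cv2.imwrite("pics/c.png",cv2.resize(a[150:360,180:460],(800,600))[:,:,::-1])
```

```text
28.37641826116492 0.0 [439.90107244 110.21514744   6.50179289]
```

View pics/c.png

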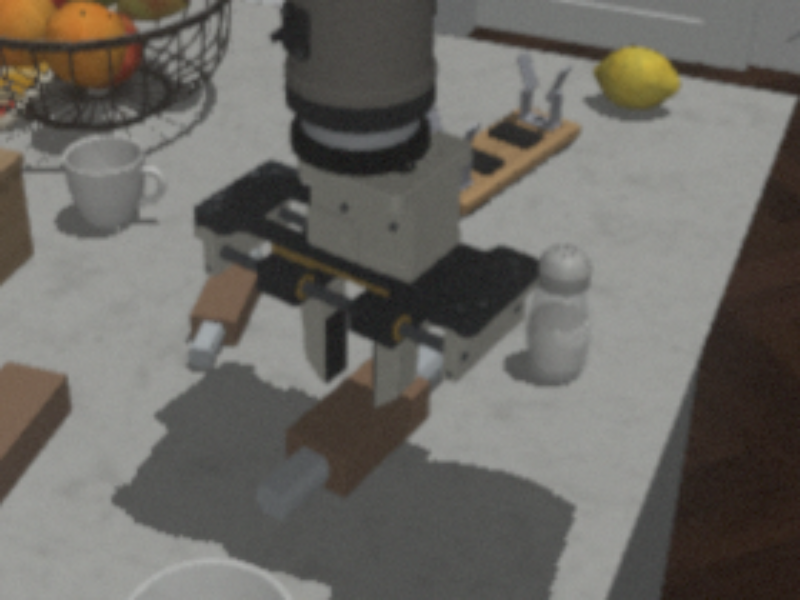

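The picture shows the closing fingers up near or above the stone top, with tips at about (325,380) and (395,402) in the crop. Next I'll compare that with where the readings put them.

Run:
```python
from h import *
o=bot.get_obs(); p=o["tool_pos"]; y=np.array([-np.sin(1.364),np.cos(1.364),0])
print(o)
s=lambda q:((q-[180,150])/.35).round(0)
for z in (6.5,30,45,60):
    P=np.array([p[0],p[1],z]); print(z,[s(proj("scene",P+k*y)[0]) for k in(-14,0,14)])
for e in(85,-85): print("bar end",s(proj("scene",[439.3+e*.206,110.7+e*.978,15])[0]))
```

```text
{'time': 3.7, 'joint_positions': array([ 7.62445873e-02,  4.66397211e-01,  1.94233827e+00, -5.31809092e-05,
        7.32841277e-01,  2.83234273e-01]), 'dq': array([-3.96786850e-04, -9.02105568e-04, -8.96213485e-04,  4.26577951e-05,
        8.32768732e-04, -6.16124658e-04]), 'tau': array([ 5.91037024e-03, -4.03962600e+01, -1.53583539e+01,  5.90423145e-02,
        1.31678372e-02, -3.35931918e-05]), 'tool_pos': array([439.90107244, 110.21514744,   6.50179289]), 'tcp_rot': array([3.14156744e+00, 2.97167917e-05, 1.36384617e+00]), 'contact_force': array([-0.26320546, -0.42182738, -0.29618843]), 'moment': array([-0.00352681, -0.07565913, -0.02405817]), 'finger_force': 0.0, 'grip_width': 28.37641826116492}
6.5 [array([342., 423.]), array([360., 432.]), array([379., 441.])]
30 [array([341., 393.]), array([360., 402.]), array([379., 411.])]
45 [array([341., 374.]), array([360., 382.]), array([379., 391.])]
60 [array([341., 354.]), array([360., 363.]), array([379., 371.])]
bar end [273. 501.]
bar end [437. 353.]
```

The image puts the finger ends about 35 mm higher than the reading (z of about 40 rather than 6.5), which fits closing on air. Before trusting this I'll open the gripper and check both views.

>>> carry_out([
  {"tx": 0,"ty": 0,"tz": 0,"rx": 0,"ry": 0,"rz": 0},
  {"tx": 0,"ty": 0,"tz": 0,"rx": 0,"ry": 0,"rz": 0},
  {"tx": 0,"ty": 0,"tz": 0,"rx": 0,"ry": 0,"rz": 0},
  {"tx": 0,"ty": 0,"tz": 0,"rx": 0,"ry": 0,"rz": 0},
  {"tx": 0,"ty": 0,"tz": 0,"rx": 0,"ry": 0,"rz": 0},
  {"tx": 0,"ty": 0,"tz": 0,"rx": 0,"ry": 0,"rz": 0},
  {"tx": 0,"ty": 0,"tz": 0,"rx": 0,"ry": 0,"rz": 0},
  {"tx": 0,"ty": 0,"tz": 0,"rx": 0,"ry": 0,"rz": 0},
  {"tx": 0,"ty": 0,"tz": 0,"rx": 0,"ry": 0,"rz": 0},
  {"tx": 0,"ty": 0,"tz": 0,"rx": 0,"ry": 0,"rz": 0},
], gripper=0)

```text
time: 4.7
tool_pos: [439.9, 110.2, 6.5]
tcp_rot: [3.142, 0.0, 1.364]
contact_force: [0.6, -0.5, 0.5]
grip_width: 91.6
finger_force: 0.0
```

Run:
```python
from h import *
a=bot.capture("scene");b=bot.capture("top"); o=bot.get_obs(); print(o["grip_width"],o["tool_pos"])
A=cv2.resize(a[180:330,240:380],(560,600),interpolation=cv2.INTER_CUBIC)
B=cv2.resize(b[190:340,160:220+0],(240,600),interpolation=cv2.INTER_CUBIC)
B=cv2.resize(b[170:350,180:260],(240,540),interpolation=cv2.INTER_CUBIC)
B=cv2.copyMakeBorder(B,0,60,0,0,cv2.BORDER_CONSTANT)
cv2.imwrite("pics/d.png",np.hstack([A,B])[:,:,::-1])
p=o["tool_pos"]; y=np.array([-np.sin(1.364),np.cos(1.364),0]);x=np.array([y[1],-y[0],0])
for z in (6.5,40):
    for k in (-65,-46,46,65):
        P=np.array([p[0],p[1],z])+k*y; print(z,k,[((proj("scene",P+j*x)[0]-[240,180])*4).round() for j in(-9.5,9.5)],((proj("top",P)[0]-[180,170])*3).round())
```

```text
91.87452165228571 [439.90225003 110.19673134   6.5230263 ]
6.5 -65 [array([161., 417.]), array([135., 439.])] [143. 185.]
6.5 -46 [array([194., 433.]), array([168., 455.])] [138. 208.]
6.5 46 [array([364., 515.]), array([339., 540.])] [112. 320.]
6.5 65 [array([402., 534.]), array([378., 559.])] [106. 343.]
40 -65 [array([159., 359.]), array([132., 380.])] [140. 181.]
40 -46 [array([192., 374.]), array([166., 396.])] [134. 205.]
40 46 [array([367., 455.]), array([341., 479.])] [107. 320.]
40 65 [array([405., 473.]), array([380., 497.])] [101. 344.]
```

View pics/d.png

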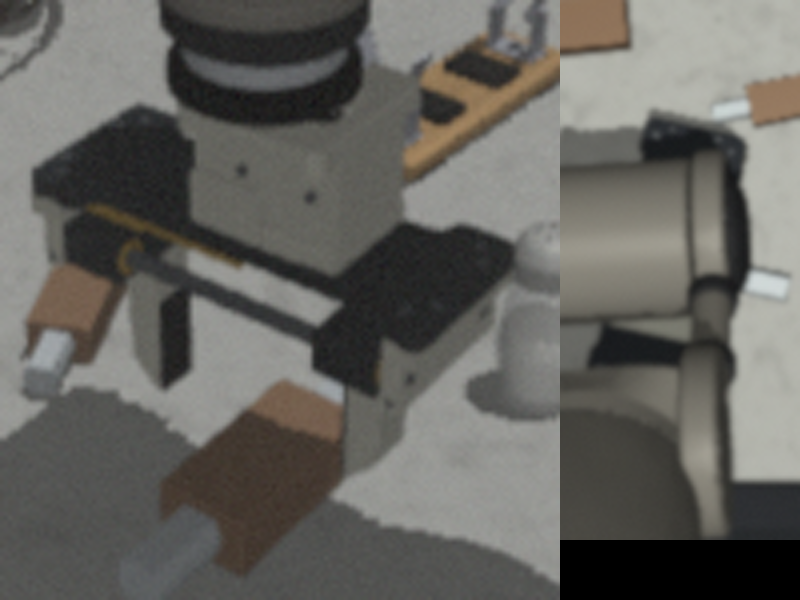

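Both fingertips fit a true height of about 42 mm while x and y agree, so tool_pos reads about 35 mm low in z. I'll correct by image and touch: lower carefully and watch the force.

>>> carry_out([
  {"tx": 0,"ty": 0,"tz": -10,"rx": 0,"ry": 0,"rz": 0},
  {"tx": 0,"ty": 0,"tz": -10,"rx": 0,"ry": 0,"rz": 0},
  {"tx": 0,"ty": 0,"tz": -5,"rx": 0,"ry": 0,"rz": 0},
  {"tx": 0,"ty": 0,"tz": -3,"rx": 0,"ry": 0,"rz": 0},
  {"tx": 0,"ty": 0,"tz": 0,"rx": 0,"ry": 0,"rz": 0},
  {"tx": 0,"ty": 0,"tz": 0,"rx": 0,"ry": 0,"rz": 0},
])

```text
time: 5.4
tool_pos: [440.0, 110.2, -21.5]
tcp_rot: [3.142, 0.0, 1.364]
contact_force: [0.2, -0.2, 0.1]
grip_width: 91.7
finger_force: 0.0
```

>>> carry_out([
  {"tx": 0,"ty": 0,"tz": -2,"rx": 0,"ry": 0,"rz": 0},
  {"tx": 0,"ty": 0,"tz": -1,"rx": 0,"ry": 0,"rz": 0},
  {"tx": 0,"ty": 0,"tz": 0,"rx": 0,"ry": 0,"rz": 0},
  {"tx": 0,"ty": 0,"tz": 0,"rx": 0,"ry": 0,"rz": 0},
])

```text
time: 5.8
tool_pos: [439.9, 110.2, -24.4]
tcp_rot: [3.141, -0.0, 1.364]
contact_force: [0.2, -0.3, 0.9]
grip_width: 91.6
finger_force: 0.0
```

Run:
```python
from h import *
a=bot.capture("scene"); o=bot.get_obs(); print(o["contact_force"],o["tool_pos"])
A=cv2.resize(a[180:330,240:380],(560,600),interpolation=cv2.INTER_CUBIC)
cv2.imwrite("pics/e.png",A[:,:,::-1])
p=o["tool_pos"]; y=np.array([-np.sin(1.364),np.cos(1.364),0]);x=np.array([y[1],-y[0],0])
for z in (0,5,10,20):
    for k in (-46,46):
        P=np.array([p[0],p[1],z])+k*y; print(z,k,[((proj("scene",P+j*x)[0]-[240,180])*4).round() for j in(-9.5,9.5)])
```

```text
[-0.43731265 -0.28297135  0.00596837] [439.99529374 110.19919931 -24.36662205]
0 -46 [array([194., 444.]), array([168., 466.])]
0 46 [array([364., 527.]), array([339., 551.])]
5 -46 [array([194., 436.]), array([168., 457.])]
5 46 [array([364., 518.]), array([339., 543.])]
10 -46 [array([193., 427.]), array([168., 449.])]
10 46 [array([364., 509.]), array([339., 534.])]
20 -46 [array([193., 410.]), array([167., 431.])]
20 46 [array([365., 491.]), array([340., 516.])]
```

View pics/e.png

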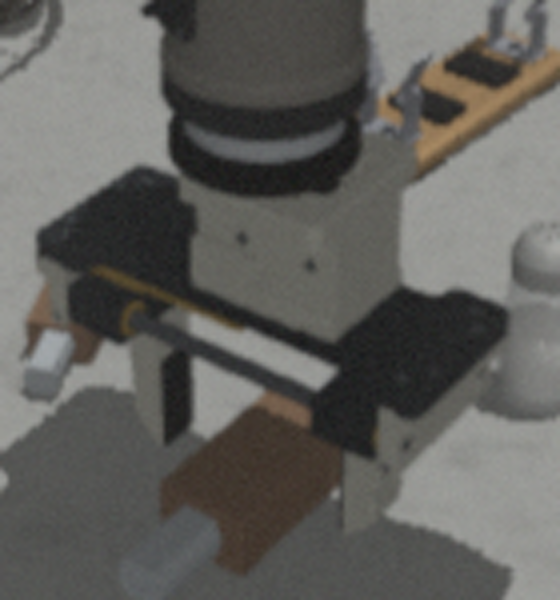

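The fingers now straddle the stone, with tips at (167,445) and (345,532), which is a true z of about 11. The offset is about 36 mm. I'll go down 5 mm more and close.

>>> carry_out([
  {"tx": 0,"ty": 0,"tz": -3,"rx": 0,"ry": 0,"rz": 0},
  {"tx": 0,"ty": 0,"tz": -2,"rx": 0,"ry": 0,"rz": 0},
  {"tx": 0,"ty": 0,"tz": 0,"rx": 0,"ry": 0,"rz": 0},
])

```text
time: 6.15
tool_pos: [439.6, 110.2, -29.8]
tcp_rot: [-3.141, 0.0, 1.364]
contact_force: [-0.1, -0.6, 0.5]
grip_width: 92.1
finger_force: 0.0
```

>>> carry_out([
  {"tx": 0,"ty": 0,"tz": 0,"rx": 0,"ry": 0,"rz": 0},
  {"tx": 0,"ty": 0,"tz": 0,"rx": 0,"ry": 0,"rz": 0},
  {"tx": 0,"ty": 0,"tz": 0,"rx": 0,"ry": 0,"rz": 0},
  {"tx": 0,"ty": 0,"tz": 0,"rx": 0,"ry": 0,"rz": 0},
  {"tx": 0,"ty": 0,"tz": 0,"rx": 0,"ry": 0,"rz": 0},
  {"tx": 0,"ty": 0,"tz": 0,"rx": 0,"ry": 0,"rz": 0},
  {"tx": 0,"ty": 0,"tz": 0,"rx": 0,"ry": 0,"rz": 0},
  {"tx": 0,"ty": 0,"tz": 0,"rx": 0,"ry": 0,"rz": 0},
  {"tx": 0,"ty": 0,"tz": 0,"rx": 0,"ry": 0,"rz": 0},
], gripper=1)

```text
time: 7.05
tool_pos: [439.9, 110.2, -29.5]
tcp_rot: [-3.142, 0.0, 1.364]
contact_force: [-0.6, -0.7, 0.3]
grip_width: 43.4
finger_force: 30.0
```

Gripped: 43.4 mm at 30 N. Lift and carry it to the holder. From here the seat should read about z = -7.5.

>>> carry_out([
  {"tx": 0,"ty": 0,"tz": 10,"rx": 0,"ry": 0,"rz": 0},
  {"tx": 0,"ty": 0,"tz": 30,"rx": 0,"ry": 0,"rz": 0},
  {"tx": 0,"ty": 0,"tz": 40,"rx": 0,"ry": 0,"rz": 0},
  {"tx": 0,"ty": 0,"tz": 40,"rx": 0,"ry": 0,"rz": 0},
  {"tx": 0,"ty": 0,"tz": 30,"rx": 0,"ry": 0,"rz": 0},
  {"tx": 0,"ty": 0,"tz": 0,"rx": 0,"ry": 0,"rz": 0},
])

```text
time: 7.65
tool_pos: [442.5, 110.5, 124.9]
tcp_rot: [3.133, -0.002, 1.364]
contact_force: [-0.1, 0.2, -2.2]
grip_width: 43.8
finger_force: 30.0
```

>>> carry_out([
  {"tx": 1.7,"ty": -15.6,"tz": 0,"rx": 0,"ry": 0,"rz": 0},
  {"tx": 3.4,"ty": -35,"tz": 0,"rx": 0,"ry": 0,"rz": -0.01},
  {"tx": 4,"ty": -40,"tz": 0,"rx": 0,"ry": 0,"rz": -0.01},
  {"tx": 4,"ty": -40,"tz": 0,"rx": 0,"ry": 0,"rz": -0.01},
  {"tx": 4,"ty": -40,"tz": 0,"rx": 0,"ry": 0,"rz": -0.01},
  {"tx": 4,"ty": -40,"tz": 0,"rx": 0,"ry": 0,"rz": -0.01},
  {"tx": 4,"ty": -40,"tz": 0,"rx": 0,"ry": 0,"rz": -0.01},
  {"tx": 4,"ty": -40,"tz": 0,"rx": 0,"ry": 0,"rz": 0},
  {"tx": 3,"ty": -35,"tz": 0,"rx": 0,"ry": 0,"rz": 0},
  {"tx": 2,"ty": -20,"tz": 0,"rx": 0,"ry": 0,"rz": 0},
  {"tx": 1,"ty": -10,"tz": 0,"rx": 0,"ry": 0,"rz": 0},
  {"tx": 0,"ty": 0,"tz": 0,"rx": 0,"ry": 0,"rz": 0},
])

```text
time: 8.85
tool_pos: [474.7, -245.5, 119.9]
tcp_rot: [-3.14, -0.001, 1.303]
contact_force: [0.4, 0.8, -1.7]
grip_width: 43.6
finger_force: 30.0
```

>>> carry_out([
  {"tx": 0,"ty": 0,"tz": -20,"rx": 0,"ry": 0,"rz": 0},
  {"tx": 0,"ty": 0,"tz": -30,"rx": 0,"ry": 0,"rz": 0},
  {"tx": 0,"ty": 0,"tz": -20,"rx": 0,"ry": 0,"rz": 0},
  {"tx": 0,"ty": 0,"tz": 0,"rx": 0,"ry": 0,"rz": 0},
  {"tx": 0,"ty": 0,"tz": 0,"rx": 0,"ry": 0,"rz": 0},
  {"tx": 0,"ty": 0,"tz": 0,"rx": 0,"ry": 0,"rz": 0},
])

```text
time: 9.45
tool_pos: [475.9, -245.2, 51.9]
tcp_rot: [3.139, 0.001, 1.305]
contact_force: [-0.7, -0.3, -2.5]
grip_width: 44.0
finger_force: 30.0
```

Run:
```python
from h import *
a=bot.capture("scene");b=bot.capture("top"); o=bot.get_obs(); print(o["contact_force"],o["tool_pos"],o["grip_width"])
A=cv2.resize(a[110:235,300:425],(480,480),interpolation=cv2.INTER_CUBIC)
B=cv2.resize(b[200:320,325:405],(320,480),interpolation=cv2.INTER_CUBIC)
cv2.imwrite("pics/f.png",np.hstack([A,B])[:,:,::-1])
```

```text
[ 1.2316635  -0.42594915 -1.76603503] [ 475.80385777 -245.5440768    51.85328333] 43.692258619857256
```

View pics/f.png

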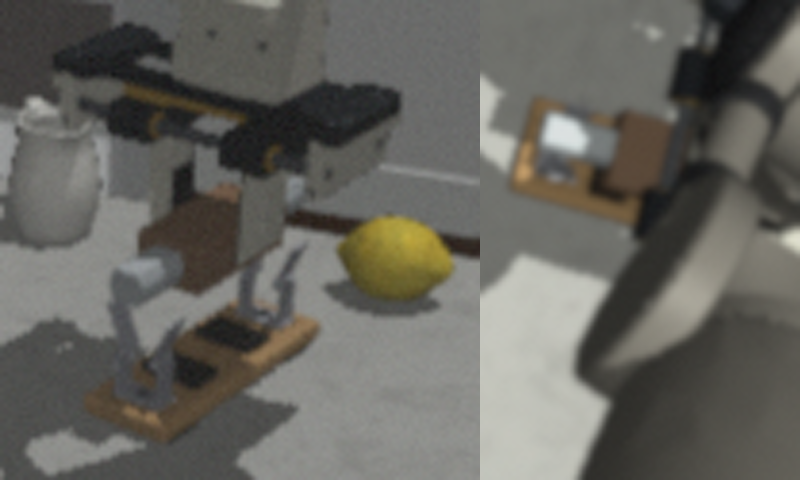

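The stone hangs level over the jaws. In the top panel the bar end is at panel (542,132), image (340.5,233). I'll check that against the projection of the target.

Run:
```python
from h import *
a=np.radians(74.6);u=np.array([np.cos(a),np.sin(a)]);c=np.array([475,-245.4])
v=np.array([-u[1],u[0]])
print(proj("top",[[*(c+L*u+w*v),106] for L in(85,45) for w in(8,-8)]))
print("world of seen",ray("top",[[340.5,233]],106), c+85*u)
im=bot.capture("top");hsv=cv2.cvtColor(im,cv2.COLOR_RGB2HSV);m=cv2.inRange(hsv,(75,0,150),(130,45,255));m[:, :335]=0;m[:,356:]=0;m[:224]=0;m[245:]=0
ys,xs=np.nonzero(m);print(xs.min(),xs.max(),[(x,ys[xs==x].min(),ys[xs==x].max()) for x in sorted(set(xs))])
```

```text
[[340.1358166  234.87786119]
 [341.95357284 227.99554628]
 [357.37821946 239.79955688]
 [359.15449792 232.91045311]]
world of seen [[ 494.05852626 -162.188629    106.        ]] [ 497.57226999 -163.45189064]
341 351 [(np.int64(341), np.int64(231), np.int64(235)), (np.int64(342), np.int64(229), np.int64(236)), (np.int64(343), np.int64(229), np.int64(236)), (np.int64(344), np.int64(229), np.int64(236)), (np.int64(345), np.int64(229), np.int64(237)), (np.int64(346), np.int64(229), np.int64(237)), (np.int64(347), np.int64(230), np.int64(237)), (np.int64(348), np.int64(230), np.int64(238)), (np.int64(349), np.int64(231), np.int64(237)), (np.int64(350), np.int64(232), np.int64(237)), (np.int64(351), np.int64(233), np.int64(236))]
```

Seen and expected agree within 1 px. Descending into the jaws.

>>> carry_out([
  {"tx": 0,"ty": 0,"tz": -10,"rx": 0,"ry": 0,"rz": 0},
  {"tx": 0,"ty": 0,"tz": -8,"rx": 0,"ry": 0,"rz": 0},
  {"tx": 0,"ty": 0,"tz": -6,"rx": 0,"ry": 0,"rz": 0},
  {"tx": 0,"ty": 0,"tz": -5,"rx": 0,"ry": 0,"rz": 0},
  {"tx": 0,"ty": 0,"tz": -4,"rx": 0,"ry": 0,"rz": 0},
  {"tx": 0,"ty": 0,"tz": 0,"rx": 0,"ry": 0,"rz": 0},
  {"tx": 0,"ty": 0,"tz": 0,"rx": 0,"ry": 0,"rz": 0},
])

```text
time: 10.3
tool_pos: [475.1, -245.4, 17.5]
tcp_rot: [3.142, 0.0, 1.304]
contact_force: [0.6, 0.8, -1.6]
grip_width: 43.8
finger_force: 30.0
```

>>> carry_out([
  {"tx": 0,"ty": 0,"tz": -3,"rx": 0,"ry": 0,"rz": 0},
  {"tx": 0,"ty": 0,"tz": -3,"rx": 0,"ry": 0,"rz": 0},
  {"tx": 0,"ty": 0,"tz": -3,"rx": 0,"ry": 0,"rz": 0},
  {"tx": 0,"ty": 0,"tz": 0,"rx": 0,"ry": 0,"rz": 0},
])

```text
time: 10.7
tool_pos: [475.4, -245.6, 8.5]
tcp_rot: [3.141, 0.0, 1.304]
contact_force: [1.1, 0.1, -1.8]
grip_width: 43.9
finger_force: 30.0
```

>>> carry_out([
  {"tx": 0,"ty": 0,"tz": -3,"rx": 0,"ry": 0,"rz": 0},
  {"tx": 0,"ty": 0,"tz": -2,"rx": 0,"ry": 0,"rz": 0},
  {"tx": 0,"ty": 0,"tz": 0,"rx": 0,"ry": 0,"rz": 0},
])

```text
time: 11.0
tool_pos: [474.8, -245.4, 3.4]
tcp_rot: [-3.141, 0.0, 1.304]
contact_force: [-0.0, -0.7, 1.4]
grip_width: 43.7
finger_force: 30.0
```

>>> carry_out([
  {"tx": 0,"ty": 0,"tz": -2,"rx": 0,"ry": 0,"rz": 0},
  {"tx": 0,"ty": 0,"tz": -2,"rx": 0,"ry": 0,"rz": 0},
  {"tx": 0,"ty": 0,"tz": 0,"rx": 0,"ry": 0,"rz": 0},
])

```text
time: 11.3
tool_pos: [474.6, -245.2, -1.0]
tcp_rot: [-3.141, -0.0, 1.304]
contact_force: [-0.3, 0.2, -2.1]
grip_width: 44.0
finger_force: 30.0
```

>>> carry_out([
  {"tx": 0,"ty": 0,"tz": -2,"rx": 0,"ry": 0,"rz": 0},
  {"tx": 0,"ty": 0,"tz": -2,"rx": 0,"ry": 0,"rz": 0},
  {"tx": 0,"ty": 0,"tz": 0,"rx": 0,"ry": 0,"rz": 0},
])

```text
time: 11.6
tool_pos: [474.6, -245.1, -5.1]
tcp_rot: [-3.14, -0.0, 1.304]
contact_force: [-0.8, -1.6, -4.5]
grip_width: 43.6
finger_force: 30.0
```

The force has turned to a downward pull, so the jaws are riding over the bevels. Now down to the pads.

>>> carry_out([
  {"tx": 0,"ty": 0,"tz": -1,"rx": 0,"ry": 0,"rz": 0},
  {"tx": 0,"ty": 0,"tz": -1,"rx": 0,"ry": 0,"rz": 0},
  {"tx": 0,"ty": 0,"tz": 0,"rx": 0,"ry": 0,"rz": 0},
])

```text
time: 11.9
tool_pos: [475.1, -245.4, -6.6]
tcp_rot: [3.141, -0.0, 1.304]
contact_force: [0.9, 0.2, -3.7]
grip_width: 43.9
finger_force: 30.0
```

>>> carry_out([
  {"tx": 0,"ty": 0,"tz": -1,"rx": 0,"ry": 0,"rz": 0},
  {"tx": 0,"ty": 0,"tz": 0,"rx": 0,"ry": 0,"rz": 0},
])

```text
time: 12.1
tool_pos: [475.3, -245.5, -7.4]
tcp_rot: [3.141, 0.0, 1.304]
contact_force: [2.9, -1.8, -2.9]
grip_width: 43.9
finger_force: 30.0
```

>>> carry_out([
  {"tx": 0,"ty": 0,"tz": -1,"rx": 0,"ry": 0,"rz": 0},
  {"tx": 0,"ty": 0,"tz": 0,"rx": 0,"ry": 0,"rz": 0},
  {"tx": 0,"ty": 0,"tz": 0,"rx": 0,"ry": 0,"rz": 0},
])

```text
time: 12.4
tool_pos: [475.3, -245.5, -7.5]
tcp_rot: [3.141, 0.0, 1.304]
contact_force: [-1.3, 1.5, 6.7]
grip_width: 43.9
finger_force: 30.0
```

It stopped on the pads at z = -7.5 as predicted, with an upward reaction of 6.7 N. Release and retreat.

>>> carry_out([
  {"tx": 0,"ty": 0,"tz": 0,"rx": 0,"ry": 0,"rz": 0},
  {"tx": 0,"ty": 0,"tz": 0,"rx": 0,"ry": 0,"rz": 0},
  {"tx": 0,"ty": 0,"tz": 0,"rx": 0,"ry": 0,"rz": 0},
  {"tx": 0,"ty": 0,"tz": 0,"rx": 0,"ry": 0,"rz": 0},
  {"tx": 0,"ty": 0,"tz": 0,"rx": 0,"ry": 0,"rz": 0},
  {"tx": 0,"ty": 0,"tz": 0,"rx": 0,"ry": 0,"rz": 0},
  {"tx": 0,"ty": 0,"tz": 0,"rx": 0,"ry": 0,"rz": 0},
  {"tx": 0,"ty": 0,"tz": 0,"rx": 0,"ry": 0,"rz": 0},
], gripper=0)

```text
time: 13.2
tool_pos: [475.0, -245.4, -8.5]
tcp_rot: [3.142, -0.0, 1.304]
contact_force: [-0.0, -0.1, -0.1]
grip_width: 91.7
finger_force: 0.0
```

>>> carry_out([
  {"tx": 0,"ty": 0,"tz": 10,"rx": 0,"ry": 0,"rz": 0},
  {"tx": 0,"ty": 0,"tz": 20,"rx": 0,"ry": 0,"rz": 0},
  {"tx": 0,"ty": 0,"tz": 40,"rx": 0,"ry": 0,"rz": 0},
  {"tx": 0,"ty": 0,"tz": 40,"rx": 0,"ry": 0,"rz": 0},
  {"tx": 0,"ty": 0,"tz": 40,"rx": 0,"ry": 0,"rz": 0},
  {"tx": 0,"ty": 40,"tz": 20,"rx": 0,"ry": 0,"rz": 0},
  {"tx": 0,"ty": 45,"tz": 0,"rx": 0,"ry": 0,"rz": 0},
  {"tx": 0,"ty": 45,"tz": 0,"rx": 0,"ry": 0,"rz": 0},
  {"tx": 0,"ty": 45,"tz": 0,"rx": 0,"ry": 0,"rz": 0},
  {"tx": 0,"ty": 30,"tz": 0,"rx": 0,"ry": 0,"rz": 0},
  {"tx": 0,"ty": 0,"tz": 0,"rx": 0,"ry": 0,"rz": 0},
  {"tx": 0,"ty": 0,"tz": 0,"rx": 0,"ry": 0,"rz": 0},
])

```text
time: 14.4
tool_pos: [475.1, -40.2, 162.2]
tcp_rot: [3.14, 0.0, 1.306]
contact_force: [-0.2, 0.1, -0.4]
grip_width: 91.8
finger_force: 0.0
```

Run:
```python
from h import *
a=bot.capture("scene");b=bot.capture("top")
A=cv2.resize(a[140:240,310:410],(400,400),interpolation=cv2.INTER_CUBIC)
B=cv2.resize(b[200:300,320:420],(400,400),interpolation=cv2.INTER_CUBIC)
cv2.imwrite("pics/g.png",np.hstack([A,B])[:,:,::-1])
```

```text
(no output)
```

View pics/g.png

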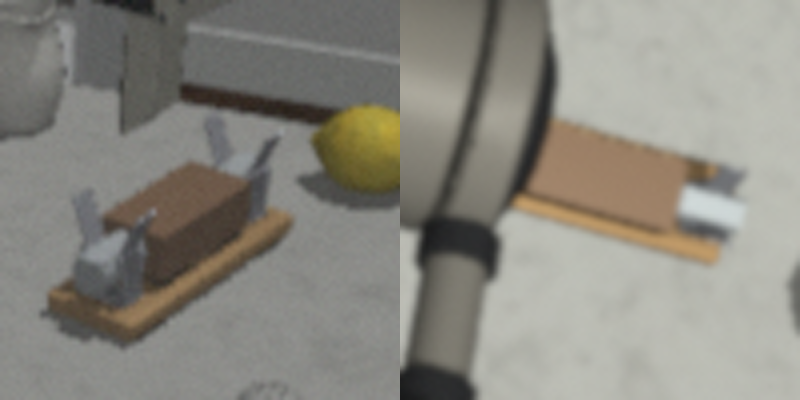

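The stone sits flat and centred in the holder, bars between both jaw pairs (scene panel (105,265) and (240,165)), and the robot is clear. Handing in.

```bash
python3 -c "
from plant import bot
print(bot.close_job())"
```

```text
the job is handed in; nothing more can be done
None
```

The larger barred stone is clipped into its holder, flat on the pads under both jaw pairs by the final camera views; the plain stone was not touched, and the job is handed in at about 14.5 s (no verdict was returned).

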